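# Find the softest cushion sample and fold its tag down

### The job

We are choosing a seat cushion for the meeting-room chairs: going from the robot's left to its right, press each of the three sprung cushion samples with the fingertips to feel which is the softest, then push that one's ticket tag over backwards until it lies fully down, to show that it is chosen. Leave the other two tags standing up, and do not pick up, tip or shift any of the things lying about them.

Things in the scene. Friction and masses are not known exactly. Their poses are not given: they have to be found in the camera images.
- board: plywood sample board fixed on the table, 200 (its x) x 580 (its y) x 12 mm, carrying three seat-cushion samples that look alike, side by side 200 mm apart along its y. Origin: centre of its underside; x away from the robot, y to the robot's left, z up; yaw within 0.22 rad of the robot's axes. All samples and tags are square to the board
- cushion_left (a point): centre of the flat top of the left cushion (at the robot's left) as it is at rest, 108 mm above the table; this point does not move with the cushion. The cushion is grey, 112 x 112 mm, 38 mm thick, on a coil spring over a steel base plate 160 x 124 mm
- cushion_middle (a point): the same for the middle cushion
- cushion_right (a point): centre of the flat top of the right cushion (at the robot's right) as it is at rest, 108 mm above the table; this point does not move with the cushion. The cushion is grey, 112 x 112 mm, 38 mm thick, on a coil spring over a steel base plate 160 x 124 mm
- hinge_left (a point): middle of the hinge line of the left sample's ticket tag, which stands behind its cushion (board +x, away from the robot), 83 mm beyond the cushion's centre, 97 mm above the table. The hinge lies along board y; the tag is a flat white plate 54 mm wide, 4 mm thick, reaching 48 mm from the hinge: upright, its free edge is 145 mm above the table, 37 mm above the cushion's top
- hinge_middle (a point): the same for the middle sample
- hinge_right (a point): the same for the right sample
- pad_a (a joint): how far the cushion of sample a is pressed straight down, m: 0 at rest, 0.022 at its stop; springs back. Which place sample a has changes each time. 1.5 N starts a cushion, then force rises in proportion to depth: at 10 mm the softest of the three takes 4 to 5 N, the other two 7.5 to 12 N. Press 5 mm or more to feel it
- tag_a (a joint): fold angle of the tag of sample a (the one with pad_a), rad: 0 upright, grows as its free edge goes over backwards (board +x, away from cushion and robot) and down; 1.5 lies level at its stop, above 1.25 it is down. Stiff hinge: stays where it is left; 1 to 2 N at the free edge moves it. Starts between 0 and 0.2
- pad_b (a joint): how far the cushion of sample b is pressed straight down, m: 0 at rest, 0.022 at its stop; springs back. Which place sample b has changes each time. 1.5 N starts a cushion, then force rises in proportion to depth: at 10 mm the softest of the three takes 4 to 5 N, the other two 7.5 to 12 N. Press 5 mm or more to feel it
- tag_b (a joint): fold angle of the tag of sample b (the one with pad_b), rad: 0 upright, grows as its free edge goes over backwards (board +x, away from cushion and robot) and down; 1.5 lies level at its stop, above 1.25 it is down. Stiff hinge: stays where it is left; 1 to 2 N at the free edge moves it. Starts between 0 and 0.2
- pad_c (a joint): how far the cushion of sample c is pressed straight down, m: 0 at rest, 0.022 at its stop; springs back. Which place sample c has changes each time. 1.5 N starts a cushion, then force rises in proportion to depth: at 10 mm the softest of the three takes 4 to 5 N, the other two 7.5 to 12 N. Press 5 mm or more to feel it
- tag_c (a joint): fold angle of the tag of sample c (the one with pad_c), rad: 0 upright, grows as its free edge goes over backwards (board +x, away from cushion and robot) and down; 1.5 lies level at its stop, above 1.25 it is down. Stiff hinge: stays where it is left; 1 to 2 N at the free edge moves it. Starts between 0 and 0.2
- glue: bystander: white glue bottle, 32 mm across, 85 mm tall, on the board between two samples; origin at the centre of its underside
- bobbin: bystander: wooden bobbin, 36 mm across, 42 mm tall, on the board between two samples; origin at the centre of its underside
- line_spool: bystander: flat spool of fishing line, 104 mm across, 22 mm tall, on the table at the robot's left; origin at the centre of its underside
- coffee: bystander: metal coffee bottle, 62 mm across, 165 mm tall, on the table beyond the board; origin at the centre of its underside
- cards: bystander: stack of brown cards 62 x 88 x 32 mm, on the table beyond the board; origin at the centre of its underside
- case: bystander: grey spectacle case 165 x 52 x 36 mm, on the table at the robot's left; origin at the centre of its underside
- eraser: bystander: blue whiteboard eraser 120 x 48 x 28 mm, on the table at the robot's right; origin at the centre of its underside

How it is judged:
On the way, in this order (a step that is already met when the one before it is completed fails the run):
1. the left cushion is pressed down at least 3 mm (horizontal distance between the grasp point and cushion_left below 0.09 m and value of joint any of pad_a, pad_b, pad_c above 0.003 m), for 0.1 s.
2. the middle cushion is pressed down at least 3 mm (horizontal distance between the grasp point and cushion_middle below 0.09 m and value of joint any of pad_a, pad_b, pad_c above 0.003 m), for 0.1 s.
3. the right cushion is pressed down at least 3 mm (horizontal distance between the grasp point and cushion_right below 0.09 m and value of joint any of pad_a, pad_b, pad_c above 0.003 m), for 0.1 s.
4. the tag of the softest cushion is folded down (value of joint tag_b above 1.25 rad), for 0.2 s.
At the end, for the whole second after the job is handed in: The softest cushion's tag is down (fold angle above 1.25 rad), the other two tags are still up (below 0.45 rad), and all three cushions have sprung back up (within 3 mm) (value of joint tag_b above 1.25 rad and value of joint each of tag_a, tag_c below 0.45 rad and value of joint each of pad_a, pad_b, pad_c below 0.003 m); the robot touches nothing.
It fails at once if the tag of a firmer cushion is folded over (beyond 0.45 rad) (value of joint any of tag_a, tag_c above 0.45 rad).
It fails at once if a bystander is picked up, knocked over or moved by more than 30 mm (distance of any of glue, bobbin, line_spool, coffee, cards, case, eraser from where it was at the start of the episode above 0.03 m or angle between any of glue, bobbin, line_spool, coffee, cards, case, eraser's own z axis and vertical above 0.4 rad).
It also fails if it takes over 54 s, if anything falls off the work surface, if the arm or the gripper's body presses on something with over 40 N, if the wrist force passes 120 N, or if a joint passes its speed limit or range.

### The arm

A 6-joint arm with a two-finger parallel gripper is mounted at the origin on the work surface. World frame = base frame: x ahead of the robot, y to its left, z up, the work surface at z = 0. Lengths are in m, angles in rad, forces in N, time in s.
With the tool pointing down it reaches from about 0.3 to 0.825 m from the base axis. Payload 5.4 kg.
Tool frame: the origin (TCP) lies midway between the tips of the shut fingers; the grasp point (between the pads) lies 19 mm behind it (grip_depth is the distance from the TCP to the grasp point, in m); y points along the fingers, z is the direction in which the jaws open and shut, and the axes are right-handed (so a half turn about y gives the same grasp; the last joint's range is limited). The gripper opens to 92 mm and grips with 3 to 60 N. Pads are 20 mm wide; open, the fingers measure 128 mm over their backs; the gripper's body (75 mm by 189 mm) begins 69 mm behind the grasp point.
Start: joints at [0.983, 0.158, 1.597, -0, 1.386, -0.21], TCP at [0.212, 0.534, 0.215] pointing down, gripper open.
Joint ranges: [-2.91, 2.91], [-0.94, 2.29], [0.18, 2.7], [-1.29, 4.43], [0.17, 2.64], [-3, 3]. Speed limits (rad/s): [2.57, 2.57, 3.14, 3.14, 3.14, 3.14].

### API

Orientations are given as a rotation vector (axis times angle).
In Python, from cell import sense, camera, camera_model, close_job, grip_depth gives the robot as it stands.
- The arm moves only by the shell command python3 -m handwheel 'ROWS' [OPENING]. ROWS is JSON, a list of rows, each a list of 6 numbers: the shift along the world's x, y, z in cm, then the turn, a rotation vector about the world's x, y, z in degrees. In form: [[dx, dy, dz, wx, wy, wz], ...]. A call has 1 to 20 rows; each row shifts and turns the commanded pose from where the row before left it; what a row does not reach is not made up. A row lasts 1/8 s, in which the tool goes at most 62.5 mm and 10.7 degrees, less where a joint would pass 70% of its speed; a pose out of reach is approached as far as the arm can. A call with a gripper value outside its range is refused whole. OPENING is the opening in per cent of the stroke, from 0 (shut) to 100 (fully open), set as the call begins (- or left out, the last holds). The fingers move at their own pace and stop on an object; the grip force is fixed at half the most. Time passes only in rows, so rows that do not move let the fingers close. It gives the time, the measured TCP pose, the force and the opening at its end, in the units of the state.
- sense(): the state, without advancing time (a new reading comes with each control period).
- camera(name): name is "scene" or "side" or "wrist"; returns the picture (480x640x3 uint8, red, green, blue); there is no depth.
- camera_model(name): a dict with "camera_matrix" (3x3 intrinsics, pixels), "extrinsics" (4x4, takes a point from world to camera coordinates). Camera axes: x right, y down, z forward; pixel columns grow to the right and rows downward; lengths in m; the calibration is good to about 2 mm. A picture is of the moment at which its call begins: read the wrist's pose just before it. camera_model takes no time and is no camera call; for the wrist camera it gives the pose at the moment of the call.
- close_job(): hands the job in, once; it reports no verdict.
The state is a dict: "time_s": time; "q": joint angles; "joint_velocities": joint speeds; "tau": joint torques, N m; "tcp_pos": TCP position; "tool_rot": TCP orientation; "contact_force": force on the tool from outside, world axes, zero at the start; "wrist_torque": the same for the moment, N m; "width": opening from 0.0 (shut) to 1.0 (fully open).
Only numpy, scipy, OpenCV 4.12 (cv2) and the standard library are available. Lean on these libraries where they do the work, as an engineer would, in place of code of your own. Each camera call takes 0.05 s, during which the arm holds its last target.

## Working session

There is one attempt and no reset: what is moved stays moved. The work goes in short steps, Python scripts to look and compute and a shell command to move; the robot and the scene stay as the last step left them, time stands still between calls to the robot, and variables do not carry over. Pictures are saved under pics/ and viewed, and the job is handed in when it is done.

```bash
mkdir -p pics; ls; python3 - <<'E'
from cell import sense,camera,camera_model,grip_depth
import cv2,numpy as np
print(grip_depth)
for n in("scene","side"):
    cv2.imwrite(f"pics/{n}0.png",camera(n)[:,:,::-1]); m=camera_model(n); print(n,np.round(m["camera_matrix"],1).tolist(),np.round(m["extrinsics"],3).tolist())
print(sense())
E
```

```text
pics
0.0187
scene [[544.2, 0.0, 321.0], [0.0, 544.2, 241.0], [0.0, 0.0, 1.0]] [[-0.01, 1.0, 0.01, -0.0], [0.543, 0.014, -0.84, -0.239], [-0.84, -0.003, -0.543, 1.831], [0.0, 0.0, 0.0, 1.0]]
side [[486.7, 0.0, 321.5], [0.0, 486.7, 233.9], [0.0, 0.0, 1.0]] [[-0.927, -0.374, -0.016, 0.528], [-0.277, 0.715, -0.642, 0.216], [0.252, -0.591, -0.767, 1.334], [0.0, 0.0, 0.0, 1.0]]
{'time_s': 0.1, 'q': array([ 9.82920279e-01,  1.59040448e-01,  1.59806654e+00, -2.16573731e-05,
        1.38617283e+00, -2.10133617e-01]), 'joint_velocities': array([-0.00082018, -0.00276236, -0.00107935,  0.00063338, -0.00087351,
        0.00087237]), 'tau': array([ 4.37166673e-04, -3.86503637e+01, -3.22959030e+01,  7.03455415e-02,
        3.39980226e-02, -8.58626254e-05]), 'tcp_pos': array([0.21180731, 0.53397958, 0.2137067 ]), 'tool_rot': array([-1.5519709 ,  0.29692145, -0.29591756]), 'contact_force': array([0.44161016, 0.20672873, 0.18828589]), 'wrist_torque': array([0.04400274, 0.02601857, 0.01564188]), 'width': 1.0023654941792974}
```

View pics/scene0.png

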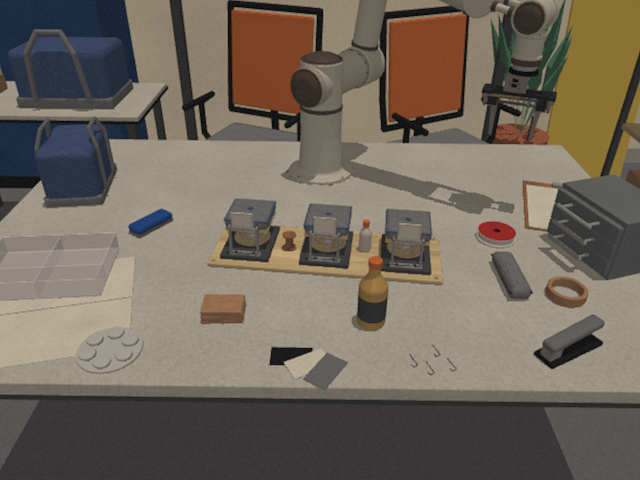

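View pics/side0.png

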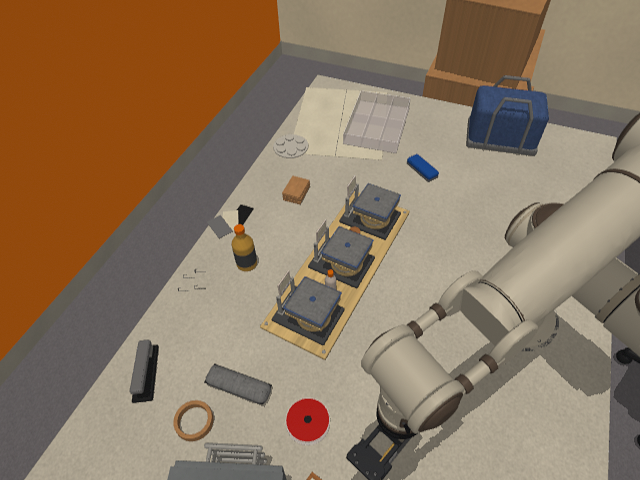

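The scene camera faces the robot, so image right is the robot's left. The cushions are at about (408,225), (328,217) and (250,212), with the tags in front of them. I'll enlarge both views to read points.

```bash
python3 - <<'E'
import cv2
a=cv2.imread("pics/scene0.png")[190:290,205:445]; cv2.imwrite("pics/scene0c.png",cv2.resize(a,None,fx=3.3,fy=3.3,interpolation=cv2.INTER_CUBIC))
a=cv2.imread("pics/side0.png")[170:360,260:420]; cv2.imwrite("pics/side0c.png",cv2.resize(a,None,fx=3,fy=3,interpolation=cv2.INTER_CUBIC))
E
```

```text
(no output)
```

View pics/scene0c.png

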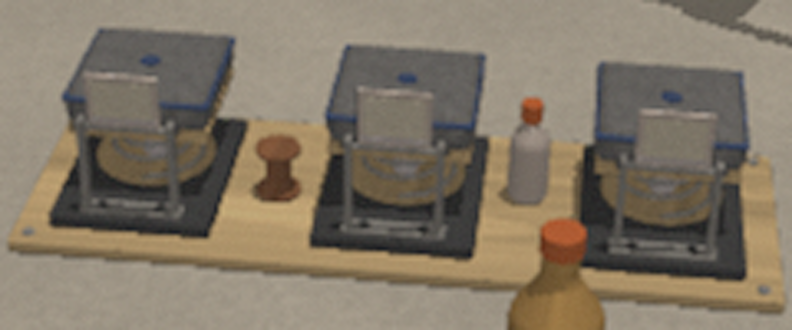

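View pics/side0c.png

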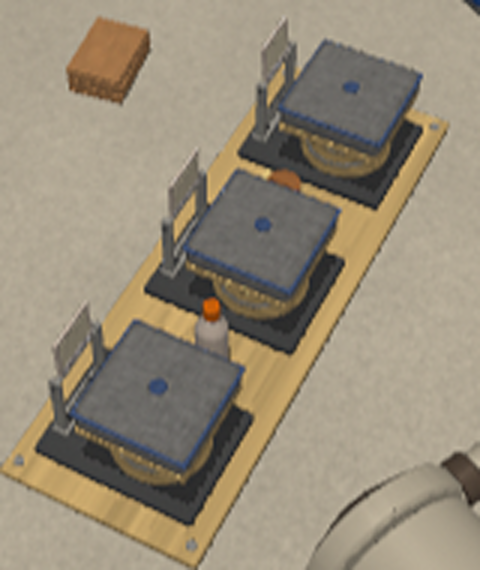

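Each cushion has a blue button at its centre. In the scene crop they are at (150,61), (407,77) and (672,97). In the side crop they are at (350,88), (263,225) and (158,386).

```bash
cat > h.py <<'E'
import numpy as np
from cell import camera_model
def ray(n,u,v,z):
    m=camera_model(n);K=np.array(m["camera_matrix"]);E=np.array(m["extrinsics"]);R=E[:3,:3];t=E[:3,3]
    c=-R.T@t;d=R.T@np.linalg.inv(K)@[u,v,1];return c+d*(z-c[2])/d[2]
E
python3 - <<'E'
from h import *
S=[(150,61),(407,77),(672,97)];D=[(350,88),(263,225),(158,386)]
for z in(.108,):
  P=[];Q=[]
  for (a,b),(c,d) in zip(S,D):
    P.append(ray("scene",205+(a+.5)/3.3-.5,190+(b+.5)/3.3-.5,z));Q.append(ray("side",260+(c+.5)/3-.5,170+(d+.5)/3-.5,z)); print(P[-1].round(4),Q[-1].round(4))
P=np.array(P);Q=np.array(Q);M=(P+Q)/2
for X in(P,Q,M): print(np.linalg.norm(np.diff(X,axis=0),axis=1))
d=M[2]-M[0];yaw=np.arctan2(-d[0],d[1]);print("yaw",yaw,np.degrees(yaw))
c=M.mean(0);ex=np.array([np.cos(yaw),np.sin(yaw),0]);ey=np.array([-np.sin(yaw),np.cos(yaw),0])
for k,n in((1,'L'),(0,'M'),(-1,'R')):
  p=c+.2*k*ey;print(n,p.round(4),"hinge",(p+.083*ex).round(4), np.linalg.norm((p+.13*ex)[:2]))
# tag top edges in scene
for uv in[((85,74),(158,79)),((358,88),(434,93)),((638,109),(717,114))]:
  for u,v in uv: print(ray("scene",205+u/3.3,190+v/3.3,.145).round(3))
from scipy.spatial.transform import Rotation as R
from cell import sense
s=sense();print(R.from_rotvec(s['tool_rot']).as_matrix().round(3))
E
```

```text
[ 0.4585 -0.177   0.108 ] [ 0.4589 -0.1743  0.108 ]
[0.4779 0.0217 0.108 ] [0.4801 0.0233 0.108 ]
[0.5026 0.2208 0.108 ] [0.5033 0.2212 0.108 ]
[0.19959317 0.20069948]
[0.19870053 0.19924369]
[0.19914473 0.19997056]
yaw -0.11102614132700894 -6.3613293136606215
L [0.5024 0.2214 0.108 ] hinge [0.5849 0.2122 0.108 ] 0.6646417951782831
M [0.4802 0.0226 0.108 ] hinge [0.5627 0.0134 0.108 ] 0.6094841509146693
R [ 0.4581 -0.1761  0.108 ] hinge [ 0.5406 -0.1853  0.108 ] 0.6174084098346412
[ 0.546 -0.21   0.145]
[ 0.552 -0.157  0.145]
[ 0.561 -0.013  0.145]
[0.566 0.041 0.145]
[0.584 0.184 0.145]
[0.59  0.239 0.145]
[[ 0.93  -0.001  0.369]
 [-0.369 -0.001  0.929]
 [-0.    -1.    -0.002]]
```

The button spacing checks out at 199–200 mm, and the yaw is -6.4°. The tag edges measure about 54 mm and the 83 mm offset agrees. I'll shut the fingers and move above the left cushion at (0.502, 0.221).

```bash
python3 -m handwheel '[[2.9,-3.1,-0.5,0,0,1.5],[2.9,-3.1,-0.6,0,0,1.5],[2.9,-3.1,-0.6,0,0,1.5],[2.9,-3.1,-0.6,0,0,1.5],[2.9,-3.1,-0.6,0,0,1.5],[2.9,-3.1,-0.6,0,0,1.5],[2.9,-3.1,-0.6,0,0,1.5],[2.9,-3.1,-0.6,0,0,1.6],[2.9,-3.1,-0.6,0,0,1.6],[2.9,-3.1,-0.6,0,0,1.6],[0,0,0,0,0,0],[0,0,0,0,0,0]]' 0; python3 - <<'E'
from cell import sense
from scipy.spatial.transform import Rotation as R
s=sense();print(R.from_rotvec(s['tool_rot']).as_matrix().round(3),s['q'].round(2),s['width'])
E
```

```text
time_s: 1.6
tcp_pos: [0.5015, 0.2248, 0.1553]
tool_rot: [-1.569, 0.088, -0.086]
contact_force: [-0.6, -0.1, 0.7]
width: 0.004
[[ 0.994 -0.001  0.111]
 [-0.111  0.     0.994]
 [-0.001 -1.     0.   ]] [ 0.2   0.15  1.73  0.    1.27 -1.26] 0.004270624210494404
```

```bash
python3 -m handwheel '[[0,-0.1,-1.4,0,0,0],[0,-0.2,-1.4,0,0,0],[0,0,-1.3,0,0,0],[0,0,0,0,0,0],[0,0,0,0,0,0]]'; python3 -m handwheel '[[0,0,-0.4,0,0,0],[0,0,-0.4,0,0,0],[0,0,-0.4,0,0,0],[0,0,-0.3,0,0,0],[0,0,0,0,0,0],[0,0,0,0,0,0],[0,0,0,0,0,0]]';python3 -m handwheel '[[0,0,0,0,0,0],[0,0,0,0,0,0]]'
```

```text
time_s: 2.22
tcp_pos: [0.5023, 0.2215, 0.1148]
tool_rot: [-1.569, 0.087, -0.087]
contact_force: [2.0, -0.3, -0.2]
width: 0.005
time_s: 3.1
tcp_pos: [0.5026, 0.2215, 0.1005]
tool_rot: [-1.569, 0.086, -0.088]
contact_force: [-1.1, -0.6, 8.0]
width: 0.004
time_s: 3.35
tcp_pos: [0.5026, 0.2215, 0.1005]
tool_rot: [-1.569, 0.086, -0.088]
contact_force: [-2.8, -0.4, 6.0]
width: 0.001
```

The depth is 7.5 mm and the force reads 6–8 N with noise of about 1 N. I'll press deeper and average several readings.

```bash
python3 -m handwheel '[[0,0,-0.3,0,0,0],[0,0,-0.3,0,0,0],[0,0,0,0,0,0],[0,0,0,0,0,0],[0,0,0,0,0,0]]'; for i in 1 2 3 4; do python3 -m handwheel '[[0,0,0,0,0,0]]' | grep -E "pos|force"; done
```

```text
time_s: 3.98
tcp_pos: [0.5026, 0.2215, 0.095]
tool_rot: [-1.569, 0.086, -0.088]
contact_force: [-3.3, -0.7, 10.6]
width: 0.003
tcp_pos: [0.5026, 0.2215, 0.095]
contact_force: [-2.8, -0.3, 10.1]
tcp_pos: [0.5026, 0.2215, 0.095]
contact_force: [-2.7, -2.1, 10.6]
tcp_pos: [0.5026, 0.2215, 0.095]
contact_force: [-3.2, -1.5, 9.3]
tcp_pos: [0.5026, 0.2215, 0.095]
contact_force: [-3.2, -0.4, 10.0]
```

The left cushion takes about 10.1 N at 13 mm, which is roughly 8.1 N at 10 mm, so it is firm. Next is the middle cushion at (0.480, 0.023).

```bash
python3 -m handwheel '[[0,0,2,0,0,0],[0,0,2,0,0,0],[0,0,2,0,0,0],[-0.5,-4,0,0,0,0],[-0.5,-4,0,0,0,0],[-0.4,-4,0,0,0,0],[-0.4,-4,0,0,0,0],[-0.4,-3.9,0,0,0,0],[0,0,0,0,0,0],[0,0,0,0,0,0]]'; python3 -m handwheel '[[0,0,-2,0,0,0],[0,0,-2,0,0,0],[0,0,0,0,0,0],[0,0,0,0,0,0]]'
```

```text
time_s: 5.72
tcp_pos: [0.48, 0.023, 0.1533]
tool_rot: [-1.568, 0.088, -0.087]
contact_force: [-0.1, -0.0, 1.0]
width: 0.002
time_s: 6.22
tcp_pos: [0.4806, 0.0231, 0.1143]
tool_rot: [-1.569, 0.085, -0.087]
contact_force: [0.1, 0.9, 0.2]
width: 0.006
```

```bash
python3 -m handwheel '[[0,0,-0.4,0,0,0],[0,0,-0.4,0,0,0],[0,0,-0.4,0,0,0],[0,0,-0.4,0,0,0],[0,0,-0.4,0,0,0],[0,0,0,0,0,0],[0,0,0,0,0,0],[0,0,0,0,0,0]]'; for i in 1 2 3 4; do python3 -m handwheel '[[0,0,0,0,0,0]]' | grep -E "pos|force"; done
```

```text
time_s: 7.22
tcp_pos: [0.4808, 0.0225, 0.0941]
tool_rot: [-1.569, 0.086, -0.088]
contact_force: [1.2, 1.5, 4.8]
width: 0.006
tcp_pos: [0.4808, 0.0224, 0.0942]
contact_force: [0.8, 2.2, 5.8]
tcp_pos: [0.4808, 0.0224, 0.0941]
contact_force: [0.4, 1.1, 5.5]
tcp_pos: [0.4808, 0.0225, 0.0942]
contact_force: [1.3, 2.2, 5.5]
tcp_pos: [0.4808, 0.0224, 0.0941]
contact_force: [2.1, 1.4, 5.5]
```

The middle cushion takes about 5.4 N at 13.9 mm, which is roughly 4.3 N at 10 mm and fits the softest. I'll still press the right one at (0.458, -0.176).

```bash
python3 -m handwheel '[[0,0,2,0,0,0],[0,0,2,0,0,0],[0,0,2,0,0,0],[-0.5,-4,0,0,0,0],[-0.5,-4,0,0,0,0],[-0.4,-4,0,0,0,0],[-0.4,-4,0,0,0,0],[-0.4,-3.9,0,0,0,0],[0,0,0,0,0,0],[0,0,0,0,0,0]]'; python3 -m handwheel '[[0,0,-2,0,0,0],[0,0,-1.9,0,0,0],[0,0,0,0,0,0],[0,0,0,0,0,0]]'
```

```text
time_s: 8.98
tcp_pos: [0.4575, -0.1758, 0.1528]
tool_rot: [-1.568, 0.088, -0.086]
contact_force: [0.3, -0.5, -0.1]
width: 0.004
time_s: 9.48
tcp_pos: [0.4585, -0.1761, 0.1152]
tool_rot: [-1.569, 0.086, -0.087]
contact_force: [0.1, 0.0, 0.4]
width: 0.004
```

```bash
python3 -m handwheel '[[0,0,-0.4,0,0,0],[0,0,-0.4,0,0,0],[0,0,-0.4,0,0,0],[0,0,-0.4,0,0,0],[0,0,-0.4,0,0,0],[0,0,0,0,0,0],[0,0,0,0,0,0],[0,0,0,0,0,0]]'; for i in 1 2 3 4; do python3 -m handwheel '[[0,0,0,0,0,0]]' | grep -E "pos|force"; done
```

```text
time_s: 10.48
tcp_pos: [0.4587, -0.1768, 0.0964]
tool_rot: [-1.569, 0.086, -0.088]
contact_force: [-3.5, 3.2, 13.3]
width: 0.007
tcp_pos: [0.4586, -0.1768, 0.0964]
contact_force: [-4.0, 2.3, 13.1]
tcp_pos: [0.4586, -0.1768, 0.0964]
contact_force: [-4.0, 4.2, 12.7]
tcp_pos: [0.4587, -0.1768, 0.0964]
contact_force: [-3.7, 2.6, 12.7]
tcp_pos: [0.4587, -0.1768, 0.0964]
contact_force: [-4.1, 4.0, 14.0]
```

The right cushion takes about 13 N at 11.6 mm, so it is firm and the middle one is clearly the softest. I'll move high to a point in front of the middle tag at (0.535, 0.0165).

```bash
python3 -m handwheel '[[0,0,2.2,0,0,0],[0,0,2.2,0,0,0],[0,0,2.4,0,0,0],[0.4,3.9,0,0,0,0],[0.4,3.9,0,0,0,0],[0.8,3.9,0,0,0,0],[2,3.9,0,0,0,0],[2,3.7,0,0,0,0],[2,0,0,0,0,0],[0,0,0,0,0,0],[0,0,0,0,0,0]]'; python3 -m handwheel '[[0,0,-1.8,0,0,0],[0,0,-1.7,0,0,0],[0,0,0,0,0,0],[0,0,0,0,0,0]]'; python3 - <<'E'
from cell import camera
import cv2
a=camera("side")[:,:,::-1][170:360,260:420]; cv2.imwrite("pics/side1c.png",cv2.resize(a,None,fx=3,fy=3,interpolation=cv2.INTER_CUBIC))
a=camera("scene")[:,:,::-1][150:290,205:445]; cv2.imwrite("pics/scene1c.png",cv2.resize(a,None,fx=3.3,fy=3.3,interpolation=cv2.INTER_CUBIC))
E
```

```text
time_s: 12.35
tcp_pos: [0.5334, 0.0161, 0.1622]
tool_rot: [-1.569, 0.088, -0.086]
contact_force: [-0.7, -0.5, -0.6]
width: 0.006
time_s: 12.85
tcp_pos: [0.534, 0.0163, 0.1275]
tool_rot: [-1.569, 0.087, -0.087]
contact_force: [0.0, -0.0, 0.4]
width: 0.004
```

View pics/side1c.png

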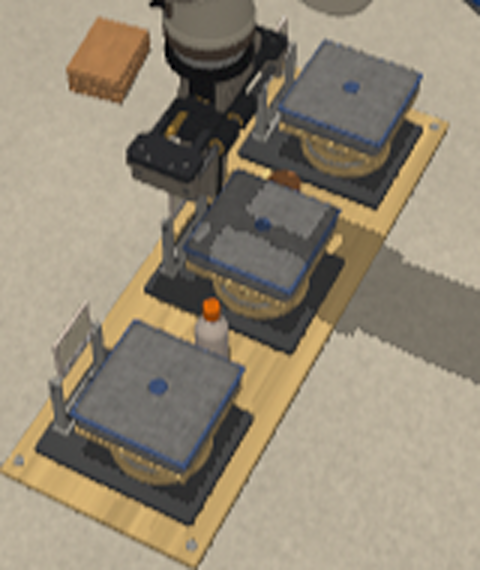

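View pics/scene1c.png

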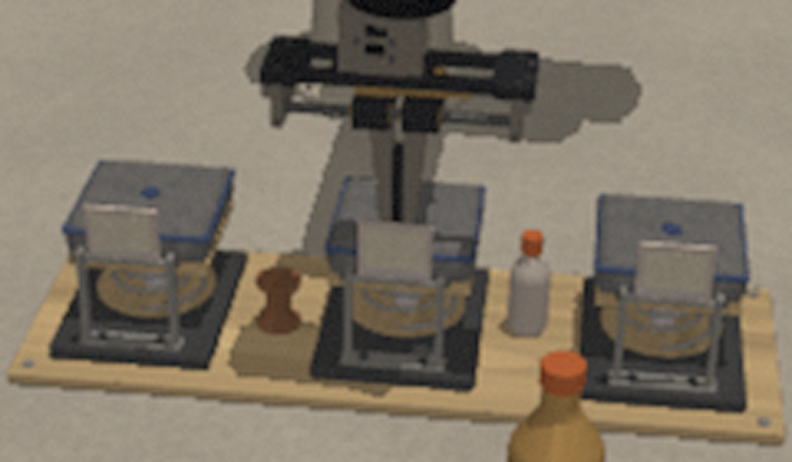

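Both other tags are still upright, and the fingertips are centred in front of the middle tag. I'll push along board +x and then down in an arc.

```bash
python3 -m handwheel '[[0.8,-0.09,0,0,0,0],[0.8,-0.09,0,0,0,0],[0.8,-0.09,0,0,0,0],[0.7,-0.08,0,0,0,0],[0.7,-0.08,0,0,0,0],[0.7,-0.08,0,0,0,0],[0.5,-0.05,-0.3,0,0,0],[0.5,-0.05,-0.4,0,0,0],[0.3,-0.03,-0.4,0,0,0],[0.3,-0.03,-0.4,0,0,0],[0.2,-0.02,-0.4,0,0,0],[0,0,0,0,0,0]]';python3 -m handwheel '[[0,0,-0.3,0,0,0],[0,0,-0.3,0,0,0],[0,0,0,0,0,0],[0,0,0,0,0,0],[0,0,0,0,0,0]]'; python3 - <<'E'
from cell import camera
import cv2
a=camera("side")[:,:,::-1][170:360,260:420]; cv2.imwrite("pics/side2c.png",cv2.resize(a,None,fx=3,fy=3,interpolation=cv2.INTER_CUBIC))
E
```

```text
time_s: 14.45
tcp_pos: [0.5972, 0.0095, 0.1082]
tool_rot: [-1.569, 0.087, -0.087]
contact_force: [-0.5, 0.0, 0.6]
width: 0.004
time_s: 15.08
tcp_pos: [0.597, 0.0095, 0.1026]
tool_rot: [-1.569, 0.087, -0.087]
contact_force: [0.5, 0.4, -0.3]
width: 0.001
```

View pics/side2c.png

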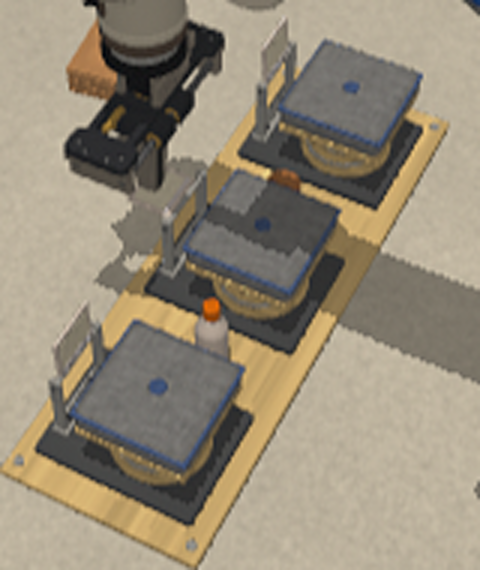

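The middle tag no longer stands up. I'll lift off and check.

```bash
python3 -m handwheel '[[0,0,3,0,0,0],[0,0,4,0,0,0],[-2,0,5,0,0,0],[-3,0,4,0,0,0],[-4,0,3,0,0,0],[-4,0,2,0,0,0],[0,0,0,0,0,0],[0,0,0,0,0,0]]'; python3 - <<'E'
from cell import camera
import cv2
a=camera("side")[:,:,::-1][170:360,260:420]; a=cv2.resize(a,None,fx=3,fy=3,interpolation=cv2.INTER_CUBIC)
b=camera("scene")[:,:,::-1]; cv2.imwrite("pics/scene3.png",b)
cv2.imwrite("pics/side3c.png",a); cv2.imwrite("pics/scene3c.png",cv2.resize(b[190:290,205:445],None,fx=3.3,fy=3.3,interpolation=cv2.INTER_CUBIC))
E
```

```text
time_s: 16.12
tcp_pos: [0.4672, 0.0095, 0.312]
tool_rot: [-1.569, 0.087, -0.087]
contact_force: [-0.5, -0.5, -1.0]
width: 0.002
```

View pics/side3c.png

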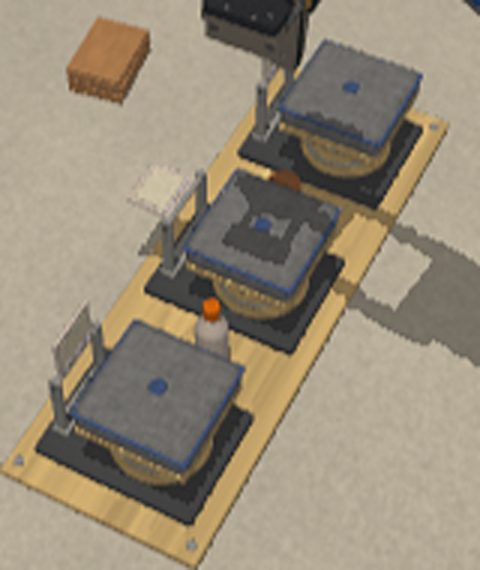

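View pics/scene3c.png

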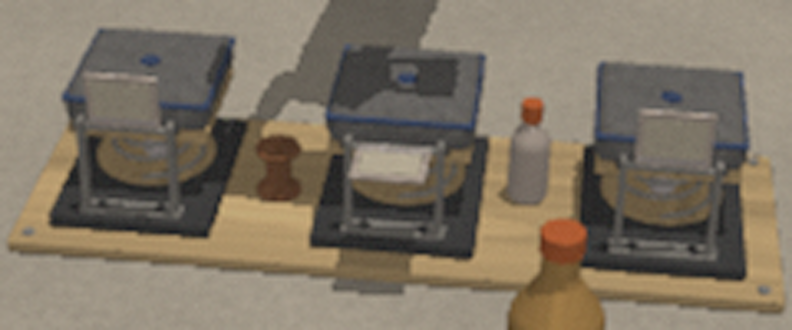

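View pics/scene3.png

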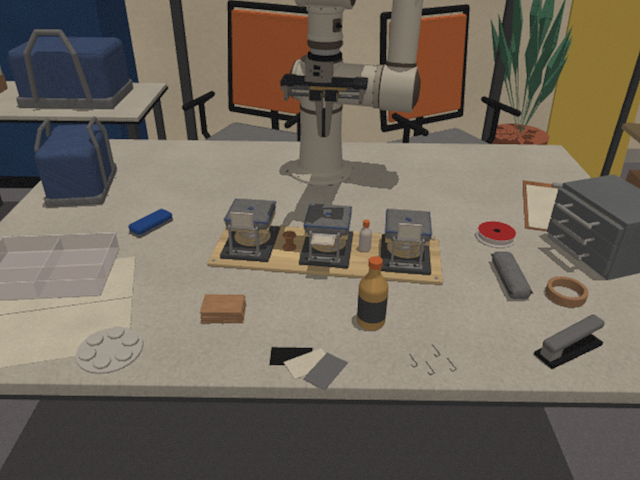

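The tag is folded over. I'll check its angle: the free edge in the scene crop is at about (348,180) to (428,184), and in the side crop its corners are near (130,200) and (155,163).

```bash
python3 - <<'E'
import numpy as np,cv2
from cell import camera_model
ex=np.array([.9938,-.1108,0]);ey=np.array([.1108,.9938,0]);h=np.array([.5627,.0134,.097])
for t in(1.1,1.25,1.35,1.43,1.5):
  p=[h+.048*np.sin(t)*ex+[0,0,.048*np.cos(t)]+s*.027*ey for s in(-1,1)]
  o=[]
  for n,(x0,y0,f) in(("scene",(205,190,3.3)),("side",(260,170,3))):
    m=camera_model(n);E=np.array(m["extrinsics"])
    q=cv2.projectPoints(np.array(p),cv2.Rodrigues(E[:3,:3])[0],E[:3,3],np.array(m["camera_matrix"]),None)[0][:,0]
    o.append(((q-[x0,y0])*f).round().tolist())
  print(t,o)
E
```

```text
1.1 [[[349.0, 150.0], [426.0, 156.0]], [[158.0, 150.0], [130.0, 188.0]]]
1.25 [[[349.0, 160.0], [425.0, 166.0]], [[155.0, 153.0], [128.0, 191.0]]]
1.35 [[[349.0, 167.0], [425.0, 172.0]], [[154.0, 156.0], [127.0, 194.0]]]
1.43 [[[349.0, 172.0], [425.0, 177.0]], [[154.0, 158.0], [126.0, 196.0]]]
1.5 [[[348.0, 176.0], [425.0, 182.0]], [[154.0, 160.0], [126.0, 198.0]]]
```

```bash
python3 - <<'E'
import cv2
a=cv2.imread("pics/side3c.png")[140:280,110:250]
b=cv2.imread("pics/scene3.png")[220:262,295:355]
cv2.imwrite("pics/z1.png",cv2.resize(a,None,fx=4,fy=4)); cv2.imwrite("pics/z2.png",cv2.resize(b,None,fx=12,fy=12,interpolation=cv2.INTER_NEAREST))
E
```

```text
(no output)
```

View pics/z1.png

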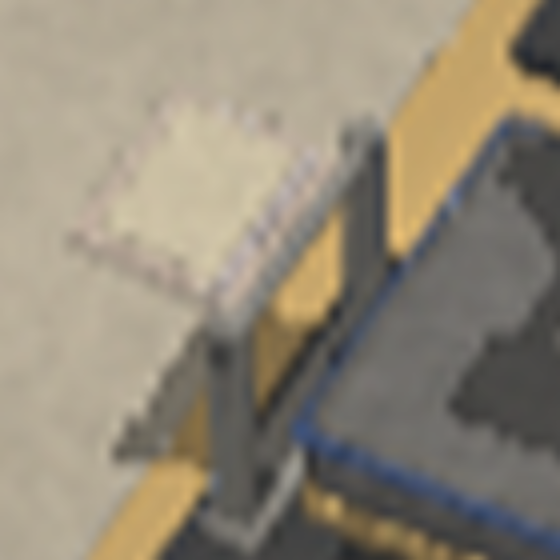

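View pics/z2.png

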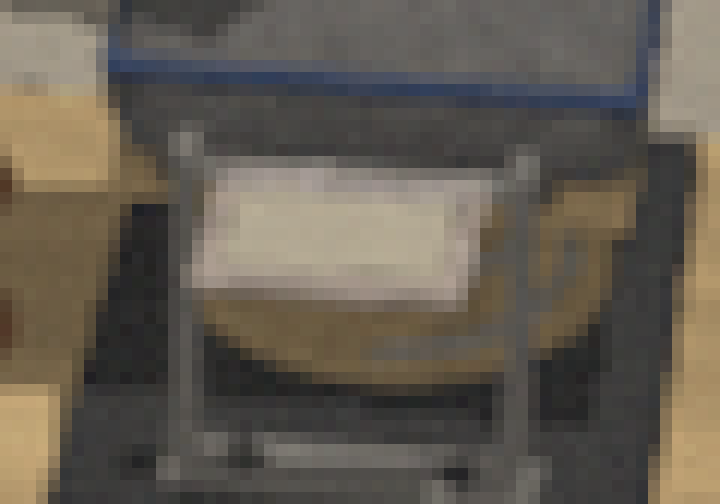

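The free edge measures (349,180) to (425,184) in the scene crop and (129,199) at its corner in the side crop. Both agree with the 1.5 rad stop, well above 1.25. I'll hand in.

```bash
python3 -c "
from cell import close_job,sense
print(sense()['contact_force']);print(close_job())"
```

```text
[ 0.60624137  0.11791161 -0.02778545]
the job is handed in; nothing more can be done
None
```

I pressed the cushions left, middle, right; the middle one is clearly the softest, so I pushed its tag over backwards and handed the job in at about 16 s of the 54 s.

| Cushion | Force felt | Depth | Roughly at 10 mm |
|---|---|---|---|
| Left | 10.1 N | 13 mm | 8 N |
| Middle | 5.4 N | 13.9 mm | 4.3 N |
| Right | 13 N | 11.6 mm | 11.5 N |

- **Tag angle:** in both camera views the middle tag's free edge sits where 1.5 rad, its stop, would put it. The scene view reads 2 to 4 enlarged-crop pixels (about 1 camera pixel) beyond that, which fits the plate's thickness.
- **Other tags and bystanders:** the left and right tags look upright, though the gripper partly hid the right tag in the last side view; the scene view shows it clearly. By eye, no bystander has moved; I did not measure them.
- **Arm and cushions:** the arm is clear at 0.31 m height with forces near zero, and all cushions look to be back up.

No check failed.

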